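# Stop the plate whirler at its lock and load a plate

## Robot

A 6-joint arm with a two-finger parallel gripper is mounted at the origin on a cart in front of the work surface, level with it; the furniture and walls round the work are solid. World frame = base frame: x ahead of the robot, y to its left, z up, the work surface at z = 0. Lengths are in mm, angles in rad, forces in N, time in s.
With the tool pointing down it reaches from about 250 to 725 mm from the base axis. Payload 9.7 kg.
Tool frame: the origin (TCP) lies at the centre of the arm's flange, where the gripper is bolted on; the fingertips stand 173 mm ahead of it and the grasp point (between the pads) lies 155 mm ahead of it (bot.hold_point_z is the distance from the TCP to the grasp point, in mm); z points along the fingers, y is the line along which they close (so a half turn about z gives the same grasp; the last joint's range is limited). The gripper opens to 85 mm and grips with 20 to 120 N. Pads are 22 mm wide; open, the fingers measure 114 mm over their backs; the gripper's body (76 mm by 85 mm) begins 54 mm behind the grasp point. The pads swing forward as they close: fully open they stand 13 mm farther back than shut.
Start: joints at [-1.215, 0.087, 0.176, 1.66, 0, 1.571], TCP at [191.585, -515.551, 404.684] pointing down, gripper open.
Joint ranges: [-3.13, 3.13], [-0.85, 1.81], [-1.15, 1.24], [-2.2, 2.28], [-1.44, 1.52], [-3.14, 3.14]. Speed limits (rad/s): [2.22, 2.22, 2.57, 3.14, 3.14, 3.14].

## Interface

Orientations are given as a rotation vector (axis times angle).
In Python, from rig import bot gives the robot as it stands.
- The arm moves only by the tool step_hand, called by a JSON object that holds its "name" and its "arguments", one argument or row to a line. Schema: {"type":"object","properties":{"steps":{"type":"array","items":{"type":"number"},"minItems":4,"maxItems":40},"finger_gap":{"type":"number"},"only":{"type":"string"},"quiet":{"type":"boolean"},"lines":{"type":"string"}},"required":["steps"],"additionalProperties":false}. steps is one flat list of numbers that holds 1 to 10 rows one after another, with no inner brackets; each row has 4 numbers: dx, dy, dz in mm, then a turn about the tool's z in rad; each row is the pose to reach, as a shift and turn from the pose commanded when the call began, along the tool's axes at that moment; what a row does not reach only later rows make up. A row lasts 1/12 s, in which the tool goes at most 41.7 mm and 0.125 rad, less where a joint would pass 70% of its speed; a pose out of reach is approached as far as the arm can. finger_gap is the finger opening in mm, set as the call begins (left out keeps the last). The fingers move at their own pace and stop on an object; the grip force is fixed at half the most. Time passes only in rows, so rows that do not move let the fingers close. The tool returns the time, the measured TCP pose, the force, the opening and the grip force at its end. only (a regular expression) keeps the lines of the reply that match it, lines (a string "A,B") keeps lines A to B, and quiet returns only ok. Input that does not fit is refused with a message, and nothing moves.
- bot.observe(): the state, without advancing time (a new reading comes with each control period).
- bot.snapshot(name): name is "scene" or "top" or "wrist"; returns a dict with "pixels" (480x640x3 uint8, red, green, blue), "fx", "fy", "cx", "cy" (pixels), "extrinsics" (4x4, takes a point from world to camera coordinates). Camera axes: x right, y up, looking along -z (the intrinsics and any distortion apply to the point x, -y, -z); pixel columns grow to the right and rows downward; lengths in mm; the calibration is good to about 2 mm. The wrist camera is an equidistant fisheye: a pixel r from the principal point sees the ray r / f radians off the axis. A picture is of the moment at which its call begins. There is no depth.
- bot.job_done(): hands the job in; it is judged then, once.
The state is a dict: "time": time; "q": joint angles; "joint_velocities": joint speeds; "joint_efforts": joint torques, N m; "tcp_pos": TCP position; "eef_rot": TCP orientation; "contact_force": force on the tool from outside, world axes, zero at the start; "moment": the same for the moment, N m; "finger_gap": finger opening in mm; "gripper_force": force on a finger pad.
Only numpy, scipy, OpenCV 4.12 (cv2) and the standard library are available. Lean on these libraries where they do the work, as an engineer would, in place of code of your own. Each camera call takes 0.05 s, during which the arm holds its last target. There are 200 camera calls.

## Task

The whirler's turntable is still running down. Slow it with a light touch until it stands still with the index hole in its flange under the slot of the lock bracket, then push the black lock plunger fully down so that its pin goes through the hole. With the turntable locked, lay the copper plate flat on the two raised rails in the middle of the turntable, between their end stops and corner pins, copper side up and without dropping it, and let go; do not shove the other things about.

Things in the scene. Friction and masses are not known exactly. Their poses are not given: they have to be found in the camera images.
- whirler: Fixed stand of the plate whirler: grey housing 190 x 200 x 46 mm (front -x: dead red switch, knob). Origin: on the worktop, on the turntable's vertical axis; z up. On its +y side a dark forked lock bracket: post 46 mm wide, outer face 137 mm from the axis, two prongs (tops 84 mm above the worktop) with a 14 mm slot between them, on them a brass bush up to 94 mm.
- turntable: Aluminium turntable, 244 mm across, 1.2 kg, on a free vertical axis through its origin (at worktop height); +y points to its index hole. It is already spinning counter-clockwise (seen from above) at 2 to 4 rad/s and coasts, losing 0.04 to 0.1 rad/s per s; stopped and let go, it stays. For its shape see turntable_rim. It runs clear of the housing.
- index_hole (a point): Centre of the 14 mm hole through the flange, at the flange's top face, 109 mm from the axis. Two red marks point to it: a radial line on the floor inside the lip and one across the top of the lip.
- lock_slot (a point): Fixed point on the whirler under the middle of the bracket's slot, on the plunger's axis, at the height of the flange's top face (66 mm), 109 mm from the turntable's axis in the whirler's +y direction. The hole is aligned when index_hole is here.
- lock_plunger (a joint): Travel of the lock plunger, m: 0 up (start), 0.014 fully down. Straight down, about 3 N friction, no spring, stays where left. Its 10 mm round-nosed pin starts 6 mm above the flange; the flange stops it at about 0.006 unless the hole is below; fully down its tip is level with the flange's underside. The nose draws in a hole up to about 4 mm off.
- lock_knob (a point): Middle of the top of the plunger's black knob, 28 mm in diameter; 123 mm above the worktop when up, 109 mm when fully down. Press it from above.
- plate_seat (a point): Point on the turntable's axis at the rail tops, 78 mm above the worktop; axes as the turntable's. Rails: 8 mm wide, 52 mm long along x, at y = +-36 mm, 14 mm above the floor. End stops (inner faces y = +-54 mm) and brass pins 5 mm thick at x = +-36.5, y = +-36 mm rise 5 mm above the rails: 4 mm of play each way. Beside the plate, between the rails, fingers have room.
- copper_plate: Copper plate on a dark backing board, one rigid piece 60 x 100 x 8 mm (x, y, z), about 0.16 kg, lying flat on the worktop to the left or right of the whirler, copper up. Origin: centre of its underside; y along its 100 mm length, z up out of the copper. Its length belongs across the rails (along the turntable's y, either way round).
- ink_tin: Bystander: closed tin 71 mm in diameter, 62 mm high, white and dark label, on the worktop on the side where the plate is not; origin under its centre.
- tape_roll: Bystander: roll of masking tape lying flat, 104 mm in diameter, 25 mm high, behind the whirler to the right; origin under its centre.
- varnish_bottle: Bystander: small pink bottle with a gold cap, 31 mm in diameter, 79 mm high, behind the whirler to the left; origin under its centre.
- turntable_rim (a point): Point on the turntable's axis at the height of the top of its lip, 80 mm above the worktop. Lip: upright, round, 6 mm thick, 92 to 98 mm from the axis, 14 mm above the flange outside it and 16 mm above the flat floor inside. Flange: 98 to 122 mm from the axis, 8 mm thick, top 66 mm above the worktop. Pinch the lip or touch the flange anywhere clear of the bracket.

How it is judged (in metres and radians):
On the way, in this order (a step that is already met when the one before it is completed fails the run):
1. the turntable stands still with its index hole under the slot (within 6 mm), the plunger still up (horizontal distance between index_hole and lock_slot below 0.006 m and angular speed of turntable below 0.08 rad/s and value of joint lock_plunger below 0.004 m), for 0.2 s.
2. the plunger is pushed down through the hole, the turntable locked (value of joint lock_plunger above 0.0115 m and horizontal distance between index_hole and lock_slot below 0.005 m), for 0.2 s.
3. the plate lies on the rails (horizontal distance between copper_plate and plate_seat below 0.007 m and z of copper_plate in the frame of plate_seat below 0.002 m and angle between copper_plate's own z axis and vertical below 0.04 rad), for 0.2 s.
At the end, for the whole second after the job is handed in: Plunger down at least 11.5 of 14 mm, index hole within 5 mm of the slot's middle, turntable still. Plate still on both rails, copper up, underside within 2 mm of the rail tops, level to 0.04 rad, centre within 7 mm of the axis, length across the rails to 0.15 rad (all of step 2 and all of step 3 and z of copper_plate in the frame of plate_seat above -0.002 m and angle between the y axis of copper_plate and the y axis of plate_seat, either way round below 0.15 rad and linear speed of copper_plate below 0.01 m/s and angular speed of turntable below 0.05 rad/s); the robot touches nothing.
It fails at once if the fingers press or squeeze the turntable with more than 60 N (contact force between the fingers and turntable above 60 N).
It fails at once if the plate falls (moves faster than 0.5 m/s while no finger holds it) (linear speed of copper_plate above 0.5 m/s and contact force between the fingers and copper_plate below 0.1 N).
It fails at once if a bystander is shoved more than 30 mm (distance of any of ink_tin, tape_roll, varnish_bottle from where it was at the start of the episode above 0.03 m).
It also fails if it takes over 64 s, if anything falls off the work surface, if the arm or the gripper's body presses on something with over 40 N, if the wrist force passes 120 N, or if a joint passes its speed limit or range.

## Working session

There is one attempt and no reset: what is moved stays moved. The work goes in short steps, Python scripts to look and compute and a tool call to move; the robot and the scene stay as the last step left them, time stands still between calls to the robot, and variables do not carry over. Pictures are saved under pics/ and viewed, at most 10 in all, crops included, and the job is handed in when it is done.

```bash
ls; mkdir -p pics; python3 - <<'E'
from rig import bot
import cv2
for n in ("top","scene"):
    s=bot.snapshot(n); cv2.imwrite(f"pics/{n}0.png",s["pixels"][:,:,::-1]); print(n,s["fx"],s["fy"],s["cx"],s["cy"],s["extrinsics"].round(4).tolist(),[k for k in s])
print(bot.observe())
E
```

```text
pics
rig.py
top 494.8840976537997 494.8840976537997 324.4192535438339 244.537844899724 [[-0.0247, -0.999, -0.0384, 34.271], [0.9948, -0.0283, 0.0977, -578.281], [-0.0987, -0.0358, 0.9945, -1089.6062], [0.0, 0.0, 0.0, 1.0]] ['pixels', 'fx', 'fy', 'cx', 'cy', 'extrinsics']
scene 483.5368593135562 483.5368593135562 316.6015499002906 241.89598175073792 [[-0.6713, -0.7411, 0.0113, 379.7288], [0.508, -0.449, 0.7351, -371.161], [-0.5397, 0.4992, 0.6779, -788.8628], [0.0, 0.0, 0.0, 1.0]] ['pixels', 'fx', 'fy', 'cx', 'cy', 'extrinsics']
{'time': 0.1, 'q': array([-1.21499968e+00,  8.73970659e-02,  1.75231160e-01,  1.65977865e+00,
       -4.94729474e-06,  1.57082935e+00]), 'joint_velocities': array([ 0.00151893, -0.0006337 ,  0.00212599,  0.00127625,  0.00108375,
       -0.00015399]), 'joint_efforts': array([-4.28764879e-04, -5.21561515e+01,  4.65652370e+01,  1.60510722e-02,
       -4.63423714e-05,  4.38813785e-07]), 'tcp_pos': array([ 191.58783903, -515.56105898,  404.06737126]), 'eef_rot': array([-3.09090911e+00, -5.55689943e-01,  3.26733998e-04]), 'contact_force': array([ 0.56498948,  0.32637131, -0.3999667 ]), 'moment': array([-0.01575511,  0.02944333, -0.01732703]), 'gripper_force': 0.0, 'finger_gap': 85.41571893295144}
```
View pics/top0.png

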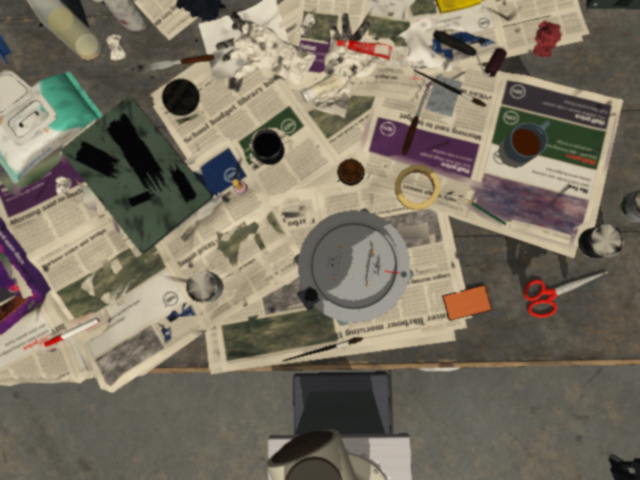

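View pics/scene0.png

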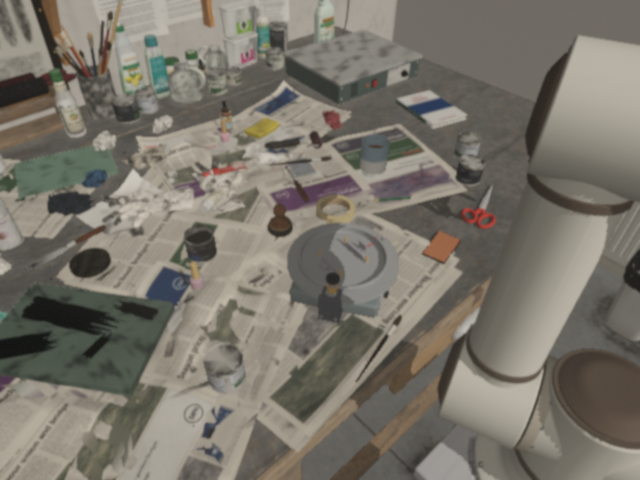

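The top view shows the turntable centred near (355,265), with the bracket knob at (311,297) and the red mark near (390,272). The plate is at (467,303) on the right, the tin at (205,285), the tape at (418,187) and the bottle at about (240,187). Next I'll measure on rectified views.

```bash
cat > h.py <<'E'
import numpy as np, cv2
from rig import bot
def P(s):
    K=np.array([[s["fx"],0,s["cx"]],[0,s["fy"],s["cy"]],[0,0,1]])
    return K@np.diag([1,-1,-1])@s["extrinsics"][:3]
def proj(s,p):
    q=P(s)@np.append(p,1); return q[:2]/q[2]
def H(s,z):
    M=P(s); return np.c_[M[:,0],M[:,1],M[:,2]*z+M[:,3]]   # (x,y,1)->pixel
def back(s,px,z):
    q=np.linalg.solve(H(s,z),[px[0],px[1],1]); return q[:2]/q[2]
def rect(s,z,x0,y0,w,h,sc=2):
    # out pixel (c,r): y=y0-c/sc (left=+y), x=x0-r/sc
    A=np.array([[0,-1/sc,x0],[-1/sc,0,y0],[0,0,1]])
    return cv2.warpPerspective(s["pixels"],H(s,z)@A,(int(w*sc),int(h*sc)),flags=cv2.INTER_CUBIC|cv2.WARP_INVERSE_MAP)
def red(s,z=80):
    im=s["pixels"].astype(int); m=((im[...,0]-np.maximum(im[...,1],im[...,2]))>25)
    return m
E
python3 - <<'E'
from h import *
s=bot.snapshot("top"); np.save("s0.npy",s,allow_pickle=True)
print("t centre guess",back(s,(355,265),66),"knob",back(s,(311,297),123),"plate",back(s,(467,303),8),"tin",back(s,(205,283),62),"mark",back(s,(390,272),70))
a=rect(s,66,640,180,300,300,2); b=rect(s,8,520,-150,150,150,4)
# coarse circle fit on the flange outer edge
c0=back(s,(355,265),66)
g=cv2.GaussianBlur(cv2.cvtColor(s["pixels"],cv2.COLOR_RGB2GRAY),(0,0),1).astype(np.float32)
from scipy.optimize import minimize
th=np.linspace(0,2*np.pi,360)
def score(p,z,r):
    gx=[]
    for d in(-3,3):
        X=np.c_[p[0]+(r+d)*np.cos(th),p[1]+(r+d)*np.sin(th),np.full(360,z),np.ones(360)]@P(s).T
        uv=(X[:,:2]/X[:,2:]).astype(np.float32)
        gx.append(cv2.remap(g,uv[:,:1].copy(),uv[:,1:].copy(),cv2.INTER_LINEAR)[:,0])
    return -np.abs(gx[0]-gx[1]).clip(0,40).mean()
for z,r in((66,122),(80,98),(80,92)):
    best=min(((score((c0[0]+i,c0[1]+j),z,r),c0[0]+i,c0[1]+j) for i in range(-20,21) for j in range(-20,21)))
    print(z,r,best)
# plate orange
im=s["pixels"].astype(int); m=((im[...,0]-im[...,2])>70).astype(np.uint8)
n,l,st,ce=cv2.connectedComponentsWithStats(m)
for i in range(1,n):
    if st[i,4]>200:
        ys,xs=np.where(l==i); pts=np.array([back(s,p,8) for p in zip(xs,ys)],np.float32)
        print(ce[i],cv2.minAreaRect(pts))
cv2.imwrite("pics/r1.png",cv2.cvtColor(a,cv2.COLOR_RGB2BGR)); 
E
```

```text
t centre guess [528.79663075 -47.7560586 ] knob [462.40217775  45.69548579] plate [ 439.68765897 -298.25677879] tin [498.30388442 282.24866665] mark [ 511.46622854 -122.44138805]
66 122 (np.float32(-24.549019), np.float64(527.7966307450662), np.float64(-43.756058604468485))
80 98 (np.float32(-23.17176), np.float64(548.7966307450662), np.float64(-34.756058604468485))
80 92 (np.float32(-22.44999), np.float64(524.7966307450662), np.float64(-40.756058604468485))
[455.77641278   4.50614251] ((1144.9072265625, -315.1672668457031), (106.67539978027344, 30.30113983154297), 87.21492767333984)
[547.95087719  41.04912281] ((1051.2305908203125, -517.614013671875), (40.52586364746094, 81.32551574707031), 52.617984771728516)
[367.61176471  48.19764706] ((1051.91015625, -99.27507781982422), (106.74568939208984, 38.09403991699219), 71.78904724121094)
[422.460199   195.97014925] ((692.3216552734375, -208.60340881347656), (61.01929473876953, 103.11626434326172), 31.3742733001709)
[540.91735537 298.8661157 ] ((446.7569274902344, -461.830810546875), (72.79153442382812, 84.95411682128906), 86.35948944091797)
[466.86251146 302.42804766] ((441.0358581542969, -297.8620300292969), (56.702213287353516, 96.83242797851562), 13.378363609313965)
[ 45.10747664 341.74766355] ((373.083740234375, 676.7330322265625), (21.113298416137695, 93.01948547363281), 7.286338806152344)
```

View pics/r1.png

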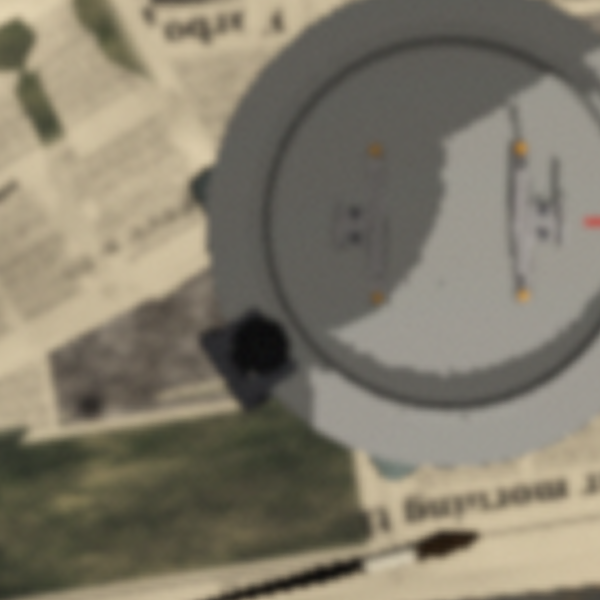

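The rectified view puts the pins' mean at (449,223), so the axis is at about (527.7, -44). The knob is at (260,345), i.e. (467.5, 46), which is 108 mm from the axis against the nominal 109. The plate is at (441, -298) with its width axis at 13.4°. I'll hover closed fingers over the lip on the far right, at (528, -139).

```bash
cat >> h.py <<'E'
from scipy.spatial.transform import Rotation as Ro
def to(x,y,tip,yaw=None,off=173):
    o=bot.observe(); R=Ro.from_rotvec(o["eef_rot"]).as_matrix()
    d=R.T@(np.array([x,y,tip+off])-o["tcp_pos"]); a=np.degrees(np.arctan2(R[1,1],R[0,1]))
    t=None if yaw is None else -np.radians((yaw-a+90)%180-90)
    print("d",d.round(1),"turn",t,"yaw",a.round(2),"tip",(o["tcp_pos"]-[0,0,off]).round(1),"R",R[:2,:2].round(4).tolist(),"t",o["time"],"F",o["contact_force"].round(1))
E
python3 -c "
from h import *
to(528,-139,130,13.4)"
```

```text
d [ 446.5 -235.7  101.4] turn -1.4488591251300196 yaw -69.61 tip [ 191.6 -515.6  231.2] R [[0.9374, 0.3484], [0.3484, -0.9374]] t 0.15 F [ 0.1 -0.1  0.3]
```

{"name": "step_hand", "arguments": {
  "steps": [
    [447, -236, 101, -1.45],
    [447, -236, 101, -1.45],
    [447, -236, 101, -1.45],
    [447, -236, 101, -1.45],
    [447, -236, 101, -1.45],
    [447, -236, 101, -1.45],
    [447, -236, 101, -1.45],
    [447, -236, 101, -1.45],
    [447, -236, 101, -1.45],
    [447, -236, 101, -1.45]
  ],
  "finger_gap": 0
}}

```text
refused: steps[0]: [447, -236, 101, -1.45] is not of type 'number' (schema: type "number"). Nothing was moved.
```

The call was refused and nothing moved: it wants one flat list, 4 numbers to a row, no inner brackets. Same move again in that form.

{"name": "step_hand", "arguments": {
  "steps": [447, -236, 101, -1.45, 447, -236, 101, -1.45, 447, -236, 101, -1.45, 447, -236, 101, -1.45, 447, -236, 101, -1.45, 447, -236, 101, -1.45, 447, -236, 101, -1.45, 447, -236, 101, -1.45, 447, -236, 101, -1.45, 447, -236, 101, -1.45],
  "finger_gap": 0
}}

```text
time: 0.98
tcp_pos: [464.7, -209.0, 322.6]
eef_rot: [2.175, 2.267, 0.0]
contact_force: [0.4, -0.4, 0.6]
finger_gap: 0.3
gripper_force: 0.0
```

```bash
python3 -c "
from h import *
to(528,-139,100,13.4)"
```

```text
d [67.3 66.1 49.6] turn -0.19271901094133512 yaw 2.36 tip [ 464.7 -209.   149.6] R [[-0.0411, 0.9992], [0.9992, 0.0411]] t 0.9833 F [ 0.4 -0.4  0.6]
```

{"name": "step_hand", "arguments": {
  "steps": [60, 60, 40, -0.19, 60, 60, 40, -0.19, 60, 60, 40, -0.19, 60, 60, 40, -0.19]
}}

```text
time: 1.32
tcp_pos: [522.6, -146.7, 280.7]
eef_rot: [-1.952, -2.457, 0.002]
contact_force: [-0.6, -1.0, 0.4]
finger_gap: 0.1
gripper_force: 0.0
```

```bash
python3 - <<'E'
from h import *
to(528,-139,84,13.4)
c=np.array([527.7,-44]); out=[]
for k in range(16):
    s=bot.snapshot("top"); im=s["pixels"].astype(int)
    R=rect(s,80,c[0]+130,c[1]+130,260,260,1).astype(int)
    m=(R[...,0]-np.maximum(R[...,1],R[...,2]))>40
    r,cc=np.where(m); x=130-r; y=130-cc; rad=np.hypot(x,y); ok=(rad<105)&(rad>60)
    if ok.sum()>3:
        out.append((bot.observe()["time"],np.degrees(np.arctan2(y[ok].mean(),x[ok].mean())),ok.sum(),rad[ok].mean()))
    else: out.append((bot.observe()["time"],None,ok.sum()))
for o in out: print(o)
cv2.imwrite("pics/t2.png",cv2.cvtColor(s["pixels"],cv2.COLOR_RGB2BGR))
E
```

```text
d [ 6.2  7.1 23.7] turn -0.005717205948168329 yaw 13.07 tip [ 522.6 -146.7  107.7] R [[-0.2262, 0.9741], [0.9741, 0.2262]] t 1.3167 F [-0.6 -1.   0.4]
(1.3667, np.float64(67.98156208376813), np.int64(37), np.float64(76.85202018756313))
(1.4167, np.float64(74.26225678338051), np.int64(37), np.float64(76.82936949163836))
(1.4667, np.float64(80.55699531636483), np.int64(38), np.float64(76.99412188142149))
(1.5167, np.float64(86.87494273732426), np.int64(37), np.float64(76.84750201006266))
(1.5667, np.float64(93.08912227170057), np.int64(68), np.float64(78.33117968307542))
(1.6167, np.float64(99.49787809500319), np.int64(96), np.float64(77.28176993821114))
(1.6667, np.float64(105.6843107079783), np.int64(107), np.float64(77.48882411851334))
(1.7167, np.float64(111.83426795043688), np.int64(114), np.float64(79.54437633169591))
(1.7667, np.float64(118.12317543313577), np.int64(100), np.float64(77.80788144839178))
(1.8167, np.float64(124.24463730468294), np.int64(114), np.float64(80.44973320204616))
(1.8667, np.float64(130.45879511475871), np.int64(107), np.float64(80.30604797535395))
(1.9167, np.float64(136.6947646327062), np.int64(102), np.float64(79.9435859508519))
(1.9667, np.float64(142.94852383775236), np.int64(95), np.float64(79.72759111686896))
(2.0167, np.float64(149.11024467437082), np.int64(97), np.float64(80.77590638983015))
(2.0667, np.float64(155.27250033517976), np.int64(92), np.float64(80.3570581891351))
(2.1167, np.float64(161.4274238756452), np.int64(95), np.float64(80.38630932131862))
```

View pics/t2.png

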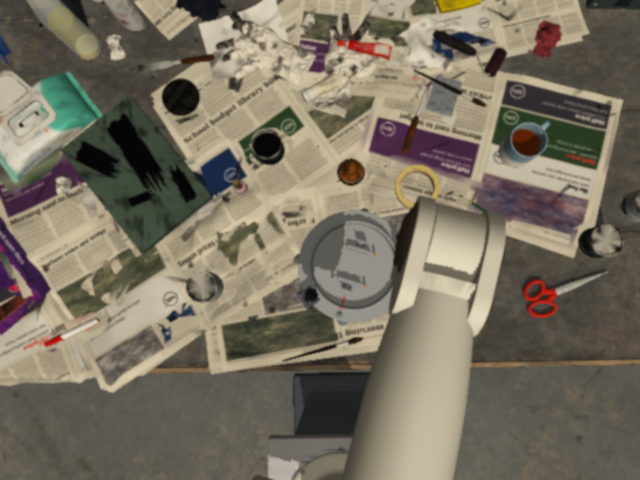

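The hand covers only the right of the table, and the slot and mark stay visible. Speed is 2.17 rad/s. I'll hover just above the lip.

{"name": "step_hand", "arguments": {
  "steps": [6, 7, 20, 0, 6, 7, 20, 0, 6, 7, 20, 0, 6, 7, 20, 0, 6, 7, 20, 0, 6, 7, 20, 0]
}}

```text
time: 2.62
tcp_pos: [527.2, -141.6, 263.8]
eef_rot: [1.958, 2.456, 0.001]
contact_force: [-0.4, 1.4, 0.2]
finger_gap: -0.2
gripper_force: 0.0
```

```bash
cat >> h.py <<'E'
C=np.array([527.7,-44.])
def mark(s,c=C):
    R=rect(s,80,c[0]+130,c[1]+130,260,260,1).astype(int)
    r,cc=np.where((R[...,0]-np.maximum(R[...,1],R[...,2]))>40); x=130-r; y=130-cc; ok=(abs(np.hypot(x,y)-82)<22)
    return np.degrees(np.arctan2(y[ok].mean(),x[ok].mean())) if ok.sum()>3 else None
E
python3 -c "
from h import *
to(528,-139,80,13.4)
print(mark(bot.snapshot('top')))"
```

```text
d [ 2.4  1.3 10.8] turn -0.009020283571118249 yaw 12.88 tip [ 527.2 -141.6   90.8] R [[-0.223, 0.9748], [0.9748, 0.223]] t 2.6167 F [-0.4  1.4  0.2]
-131.4606614088157
```

{"name": "step_hand", "arguments": {
  "steps": [2, 1, 7, 0, 2, 1, 7, 0, 2, 1, 7, 0, 2, 1, 7, 0, 2, 1, 7, 0, 2, 1, 7, 0, 2, 1, 7, 0, 2, 1, 7, 0, 2, 1, 7, 0, 2, 1, 7, 0]
}}

```text
time: 3.5
tcp_pos: [527.7, -139.2, 256.1]
eef_rot: [-1.958, -2.457, 0.0]
contact_force: [-0.0, 0.1, 0.0]
finger_gap: 0.3
gripper_force: 0.0
```

{"name": "step_hand", "arguments": {
  "steps": [0, 0, 0, 0, 0, 0, 0, 0, 0, 0, 0, 0, 0, 0, 0, 0, 0, 0, 1, 0, 0, 0, 2, 0, 0, 0, 2, 0]
}}

```text
time: 4.08
tcp_pos: [527.7, -139.2, 253.8]
eef_rot: [-1.958, -2.457, 0.0]
contact_force: [0.1, 0.5, -0.6]
finger_gap: 0.1
gripper_force: 0.0
```

```bash
python3 -c "
from h import *
to(528,-139,80,13.4)
print(mark(bot.snapshot('top')))"
```

```text
d [0.1 0.4 0.8] turn -0.008826806620411078 yaw 12.89 tip [ 527.7 -139.2   80.8] R [[-0.2232, 0.9748], [0.9748, 0.2232]] t 4.0833 F [ 0.1  0.5 -0.6]
43.659881879797325
```

{"name": "step_hand", "arguments": {
  "steps": [0, 0, 0, 0, 0, 0, 0, 0, 0, 0, 0.5, 0, 0, 0, 1, 0, 0, 0, 1.5, 0, 0, 0, 2, 0, 0, 0, 2, 0, 0, 0, 2, 0]
}}

```text
time: 4.8
tcp_pos: [527.8, -139.3, 252.7]
eef_rot: [1.957, 2.456, 0.0]
contact_force: [-0.4, -0.9, 4.9]
finger_gap: 0.0
gripper_force: 2.4
```

```bash
python3 -c "
from h import *
to(528,-139,80,13.4)
for i in range(3): print(mark(bot.snapshot('top')))"
```

```text
d [ 0.3  0.2 -0.3] turn -0.008869595566126098 yaw 12.89 tip [ 527.8 -139.3   79.7] R [[-0.2231, 0.9748], [0.9748, 0.2231]] t 4.8 F [-0.4 -0.9  4.9]
93.71528910542877
93.7647674029811
93.71779028536882
```

The table is standing at 93.7° under about 5 N. I'll drag it 30° counter-clockwise along the arc.

{"name": "step_hand", "arguments": {
  "steps": [-0.8, 4, 0, 0, -1.5, 8.2, 0, 0, -2.3, 16.4, 0, 0, -2.4, 24.8, 0, 0, -1.7, 33, 0, 0, -0.3, 41.3, 0, 0, 0.8, 45.5, 0, 0, 1.8, 49.4, 0, 0, 1.8, 49.4, 0, 0, 1.8, 49.4, 0, 0]
}}

```text
time: 5.78
tcp_pos: [576.1, -126.3, 252.6]
eef_rot: [1.957, 2.456, 0.001]
contact_force: [0.7, -0.5, 5.9]
finger_gap: 0.1
gripper_force: 2.9
```

```bash
python3 - <<'E'
from h import *
to(576,-126,80,13.4)
s=bot.snapshot('top');print(mark(s))
r=rect(s,80,C[0]-0,C[1]+140,120,100,6); cv2.imwrite("pics/k.png",cv2.cvtColor(r,cv2.COLOR_RGB2BGR))
# knob: dark blob at z=123
k=rect(s,123,500,80,70,70,4); g=cv2.cvtColor(k,cv2.COLOR_RGB2GRAY); m=(g<40).astype(np.uint8)
n,l,st,ce=cv2.connectedComponentsWithStats(m); i=1+st[1:,4].argmax(); print(st[i],500-ce[i][1]/4,80-ce[i][0]/4)
E
```

```text
d [ 0.3  0.  -0.4] turn -0.008556895859689091 yaw 12.91 tip [ 576.1 -126.3   79.6] R [[-0.2234, 0.9747], [0.9747, 0.2234]] t 5.7833 F [ 0.7 -0.5  5.9]
123.90570737913603
[  80   71  102  114 8756] 467.3571265417999 47.155065098218365
```

View pics/k.png

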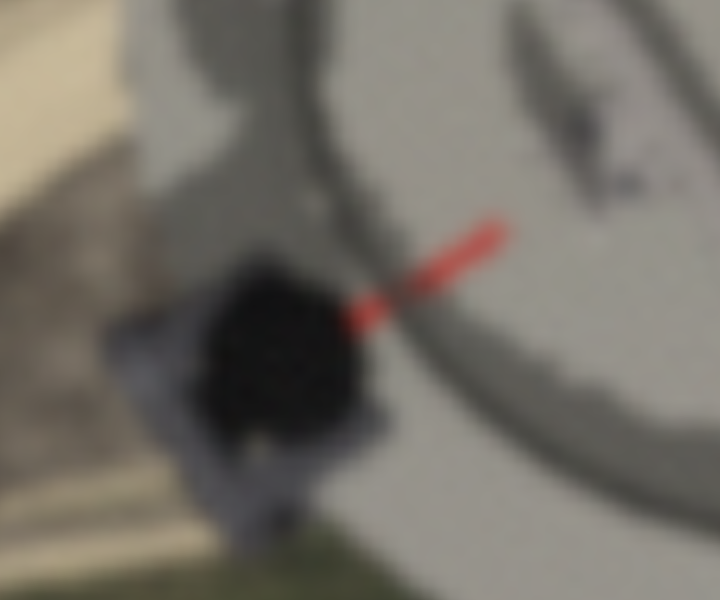

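The red line extends into the middle of the knob (pixel ~(300,356) after parallax correction), so the hole is aligned. I'll lift and go above the knob.

{"name": "step_hand", "arguments": {
  "steps": [0, 0, 0, 0, 0, 0, -3, 0, 0, 0, -20, 0, 0, 0, -60, 0, 0, 0, -60, 0]
}}

```text
time: 6.25
tcp_pos: [576.1, -126.5, 318.3]
eef_rot: [1.954, 2.452, 0.005]
contact_force: [2.3, -0.5, 1.4]
finger_gap: 0.1
gripper_force: 0.0
```

```bash
python3 - <<'E'
from h import *
s=bot.snapshot('top');print(mark(s))
to(467.3,46.6,140,13.4)
E
```

```text
122.76388849058367
d [193.1 -67.5   2.1] turn -0.008838505027257443 yaw 12.89 tip [ 576.1 -126.5  142.8] R [[-0.2231, 0.9748], [0.9748, 0.2231]] t 6.3 F [-0.2 -0.1  0. ]
```

{"name": "step_hand", "arguments": {
  "steps": [193, -67.5, 0, 0, 193, -67.5, 0, 0, 193, -67.5, 0, 0, 193, -67.5, 0, 0, 193, -67.5, 0, 0, 193, -67.5, 0, 0, 193, -67.5, 0, 0, 193, -67.5, 0, 0, 193, -67.5, 0, 0]
}}

```text
time: 7.05
tcp_pos: [467.1, 46.0, 311.7]
eef_rot: [-1.959, -2.456, 0.001]
contact_force: [-0.0, -0.5, 0.6]
finger_gap: 0.1
gripper_force: 0.0
```

```bash
python3 - <<'E'
from h import *
to(467.3,46.6,109,13.4)
s=bot.snapshot('wrist'); cv2.imwrite("pics/w1.png",cv2.cvtColor(s["pixels"],cv2.COLOR_RGB2BGR))
E
```

```text
d [ 0.5  0.4 29.7] turn -0.009727083574275854 yaw 12.84 tip [467.1  46.  138.7] R [[-0.2223, 0.975], [0.975, 0.2223]] t 7.05 F [-0.  -0.5  0.6]
```

View pics/w1.png

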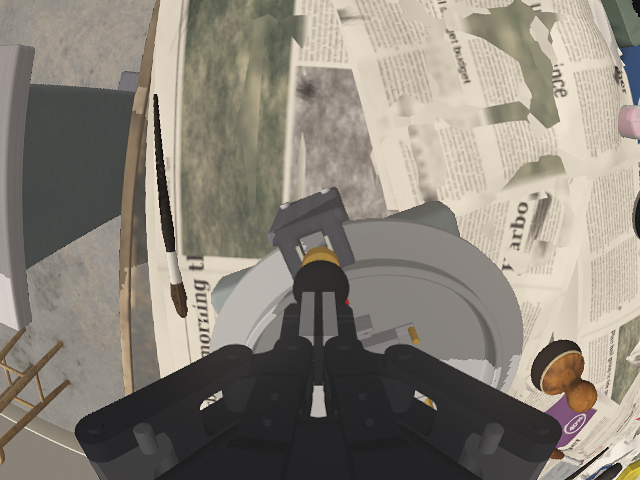

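The fingertips sit over the knob (tips at about (318,295), knob at (320,280)), and the red lip mark is visible beside it at (347,298). I'll press now.

{"name": "step_hand", "arguments": {
  "steps": [0.5, 0.4, 8, 0, 0.5, 0.4, 14, 0, 0.5, 0.4, 18, 0, 0.5, 0.4, 21, 0, 0.5, 0.4, 24, 0, 0.5, 0.4, 27, 0, 0.5, 0.4, 29, 0, 0.5, 0.4, 30, 0, 0.5, 0.4, 30, 0, 0.5, 0.4, 30, 0]
}}

```text
time: 7.93
tcp_pos: [466.9, 47.1, 282.2]
eef_rot: [1.958, 2.456, 0.0]
contact_force: [0.2, -2.0, 4.3]
finger_gap: 0.2
gripper_force: 1.9
```

```bash
python3 - <<'E'
from h import *
to(467.3,46.6,109,13.4)
s=bot.snapshot('top');print(mark(s))
E
```

```text
d [-0.6  0.2  0.2] turn -0.008961783943194121 yaw 12.89 tip [466.9  47.1 109.2] R [[-0.223, 0.9748], [0.9748, 0.223]] t 7.9333 F [ 0.2 -2.   4.3]
None
```

Down to 109.2 mm, which is full travel. One firmer push will confirm the stop, then I'll lift.

{"name": "step_hand", "arguments": {
  "steps": [0, 0, 1, 0, 0, 0, 2, 0, 0, 0, 2, 0, 0, 0, 2, 0]
}}

```text
time: 8.32
tcp_pos: [466.9, 47.1, 281.9]
eef_rot: [1.957, 2.455, 0.002]
contact_force: [-4.2, -2.8, 17.8]
finger_gap: 0.1
gripper_force: 8.9
```

{"name": "step_hand", "arguments": {
  "steps": [0, 0, -10, 0, 0, 0, -50, 0, 0, 0, -90, 0, 0, 0, -90, 0, 0, 0, -90, 0],
  "finger_gap": 85
}}

```text
time: 8.73
tcp_pos: [467.2, 47.4, 372.2]
eef_rot: [1.956, 2.455, 0.004]
contact_force: [0.0, -0.3, -0.8]
finger_gap: 60.6
gripper_force: 0.0
```

```bash
python3 -c "
from h import *
to(441,-298,140,13.4)"
```

```text
d [-330.8 -102.9   58.8] turn -0.008662131943302516 yaw 12.9 tip [467.2  47.4 199.2] R [[-0.2233, 0.9747], [0.9747, 0.2233]] t 8.7333 F [ 0.  -0.3 -0.8]
```

{"name": "step_hand", "arguments": {
  "steps": [-331, -103, 60, 0, -331, -103, 60, 0, -331, -103, 60, 0, -331, -103, 60, 0, -331, -103, 60, 0, -331, -103, 60, 0, -331, -103, 60, 0, -331, -103, 60, 0, -331, -103, 60, 0, -331, -103, 60, 0],
  "finger_gap": 85
}}

```text
time: 9.57
tcp_pos: [439.2, -301.5, 306.9]
eef_rot: [-1.96, -2.45, 0.001]
contact_force: [-0.3, 0.0, -0.8]
finger_gap: 85.3
gripper_force: 0.0
```

{"name": "step_hand", "arguments": {
  "steps": [0, 0, 0, 0, 0, 0, 0, 0, 0, 0, 0, 0]
}}

```text
time: 9.82
tcp_pos: [440.5, -297.4, 309.8]
eef_rot: [-1.956, -2.457, -0.0]
contact_force: [0.3, 0.2, 1.1]
finger_gap: 84.5
gripper_force: 0.0
```

```bash
python3 - <<'E'
from h import *
to(441,-298,9,13.4,155)
s=bot.snapshot('top')
print("mark",mark(s))
# knob check at both heights
for z in(123,109):
    k=rect(s,z,500,80,70,70,4); g=cv2.cvtColor(k,cv2.COLOR_RGB2GRAY); n,l,st,ce=cv2.connectedComponentsWithStats((g<40).astype(np.uint8)); i=1+st[1:,4].argmax(); print(z,500-ce[i][1]/4,80-ce[i][0]/4)
# pins (gold) at z=83
R=rect(s,83,C[0]+60,C[1]+60,120,120,4).astype(int); m=((R[...,0]-R[...,2])>50).astype(np.uint8)
n,l,st,ce=cv2.connectedComponentsWithStats(m)
for i in range(1,n): print(st[i,4],C[0]+60-ce[i][1]/4,C[1]+60-ce[i][0]/4)
s=bot.snapshot('wrist'); cv2.imwrite("pics/w2.png",cv2.cvtColor(s["pixels"],cv2.COLOR_RGB2BGR))
E
```

```text
d [ -0.8   0.4 145.8] turn -0.0076477218870363 yaw 12.96 tip [ 440.5 -297.4  154.8] R [[-0.2243, 0.9745], [0.9745, 0.2243]] t 9.8167 F [0.3 0.2 1.1]
mark 123.66582047727361
123 467.41591915191054 46.42174394221808
109 467.3915532879819 47.33840702947846
565 577.7756637168142 -54.27964601769912
87 538.427011494253 5.761494252873563
470 517.3425531914894 -94.37925531914894
328 488.01783536585367 14.255335365853659
356 477.70421348314613 -34.33567415730337
```

View pics/w2.png

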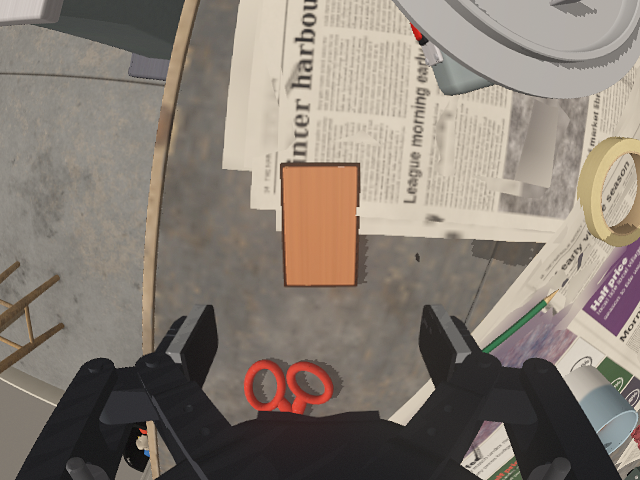

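The wrist view shows the plate at (320,225), copper up and centred between the open fingers. The turntable is locked: its pins give the axis at (527.8, -44.3) with x at 33.4°. I'll refine the plate position from this picture.

```bash
python3 - <<'E'
from h import *
s=bot.snapshot('wrist'); im=s["pixels"].astype(int)
m=((im[...,0]-im[...,2])>60)&(im[...,0]-im[...,1]>30); n,l,st,ce=cv2.connectedComponentsWithStats(m.astype(np.uint8))
i=1+st[1:,4].argmax(); ys,xs=np.where(l==i); print(st[i])
uv=np.c_[xs-s["cx"],ys-s["cy"]]/s["fx"]; th=np.hypot(*uv.T)
d=np.c_[uv/th[:,None]*np.sin(th)[:,None],np.cos(th)]*[1,-1,-1]
E=s["extrinsics"]; D=d@E[:3,:3]; o=-E[:3,:3].T@E[:3,3]
p=o+D*((8-o[2])/D[:,2])[:,None]
print(cv2.minAreaRect(p[:,:2].astype(np.float32)))
E
```

```text
[ 282  166   75  119 8588]
((440.6724853515625, -297.6825256347656), (55.49235153198242, 94.48774719238281), 13.008740425109863)
```

{"name": "step_hand", "arguments": {
  "steps": [0, 0, 40, 0, 0, 0, 80, 0, 0, 0, 110, 0, 0, 0, 125, 0, 0, 0, 132, 0, 0, 0, 136, 0, 0, 0, 140, 0, 0, 0, 140, 0, 0, 0, 140, 0, 0, 0, 140, 0]
}}

```text
time: 10.8
tcp_pos: [440.7, -298.7, 171.2]
eef_rot: [1.957, 2.455, 0.0]
contact_force: [-0.4, 0.8, 0.3]
finger_gap: 85.1
gripper_force: 0.0
```

```bash
python3 -c "
from h import *
to(440.8,-297.7,0,13.2,169.5)"
```

```text
d [0.9 0.3 1.7] turn -0.005383353291443 yaw 12.89 tip [ 440.7 -298.7    1.7] R [[-0.2231, 0.9748], [0.9748, 0.2231]] t 10.8 F [-0.4  0.8  0.3]
```

{"name": "step_hand", "arguments": {
  "steps": [1, 0.3, 1, 0, 1, 0.3, 1, 0, 1, 0.3, 1, 0, 1, 0.3, 1, 0, 1, 0.3, 1, 0, 1, 0.3, 1, 0, 1, 0.3, 1, 0, 1, 0.3, 1, 0],
  "finger_gap": 50
}}

```text
time: 11.47
tcp_pos: [440.6, -297.5, 170.0]
eef_rot: [1.957, 2.456, 0.0]
contact_force: [-1.6, 0.5, 5.3]
finger_gap: 57.9
gripper_force: 64.8
```

```bash
python3 -c "
from h import *
to(440.8,-297.7,0,13.2,169.5)"
```

```text
d [-0.2  0.1  0.5] turn -0.005324702185566848 yaw 12.89 tip [ 440.6 -297.5    0.5] R [[-0.2232, 0.9748], [0.9748, 0.2232]] t 11.4667 F [-1.6  0.5  5.3]
```

Gripped. I'll lift and carry it to above the seat.

{"name": "step_hand", "arguments": {
  "steps": [0, 0, -15, 0, 0, 0, -50, 0, 0, 0, -90, 0, 0, 0, -130, 0, 0, 0, -140, 0, 0, 0, -140, 0]
}}

```text
time: 11.97
tcp_pos: [441.0, -297.8, 312.8]
eef_rot: [1.954, 2.452, 0.001]
contact_force: [0.1, -0.8, -2.1]
finger_gap: 58.2
gripper_force: 64.9
```

```bash
python3 -c "
from h import *
to(527.8,-44.3,125,33.4,170)"
```

```text
d [227.8 141.1  17.4] turn -0.35793479405954437 yaw 12.89 tip [ 441.  -297.8  142.8] R [[-0.2231, 0.9748], [0.9748, 0.2231]] t 11.9667 F [ 0.1 -0.8 -2.1]
```

{"name": "step_hand", "arguments": {
  "steps": [25, 15, 0, -0.05, 57, 35, 0, -0.1, 91, 56, 0, -0.15, 125, 77, 0, -0.2, 159, 98, 0, -0.25, 190, 118, 0, -0.3, 213, 132, 8, -0.35, 228, 141, 17, -0.358, 228, 141, 17, -0.358, 228, 141, 17, -0.358]
}}

```text
time: 12.8
tcp_pos: [526.6, -42.9, 289.6]
eef_rot: [-1.485, -2.764, 0.003]
contact_force: [-0.0, -0.3, -1.8]
finger_gap: 58.0
gripper_force: 64.9
```

{"name": "step_hand", "arguments": {
  "steps": [0, 0, 0, 0, 0, 0, 0, 0, 0, 0, 0, 0]
}}

```text
time: 13.05
tcp_pos: [526.8, -44.6, 292.1]
eef_rot: [1.491, 2.765, -0.0]
contact_force: [-0.4, -1.0, -0.8]
finger_gap: 58.1
gripper_force: 64.9
```

```bash
python3 - <<'E'
from h import *
to(527.8,-44.3,81,33.4,170)
s=bot.snapshot('wrist'); cv2.imwrite("pics/w3.png",cv2.cvtColor(s["pixels"],cv2.COLOR_RGB2BGR))
E
```

```text
d [-0.3  1.  41.1] turn -0.00152969588078599 yaw 33.31 tip [526.8 -44.6 122.1] R [[-0.5492, 0.8357], [0.8357, 0.5492]] t 13.05 F [-0.4 -1.  -0.8]
```

View pics/w3.png

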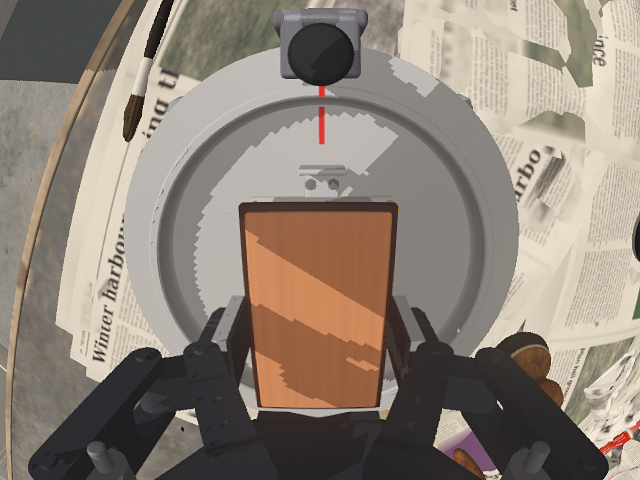

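The plate is held squarely: its centre column is about 319, the red line is at column 321, and the near end stop is just ahead of the plate edge. I'll lower it.

{"name": "step_hand", "arguments": {
  "steps": [0, 1, 10, 0, 0, 1, 20, 0, 0, 1, 29, 0, 0, 1, 34, 0, 0, 1, 37, 0, 0, 1, 39, 0, 0, 1, 40, 0, 0, 1, 40.5, 0, 0, 1, 40.5, 0]
}}

```text
time: 13.85
tcp_pos: [527.9, -43.1, 251.8]
eef_rot: [1.489, 2.766, 0.0]
contact_force: [-0.5, 1.1, -1.3]
finger_gap: 57.8
gripper_force: 64.9
```

```bash
python3 -c "
from h import *
to(527.8,-44.3,78,33.4,170)"
```

```text
d [-1.  -0.7  3.8] turn 0.00010358814253256444 yaw 33.41 tip [527.9 -43.1  81.8] R [[-0.5506, 0.8348], [0.8348, 0.5506]] t 13.85 F [-0.5  1.1 -1.3]
```

{"name": "step_hand", "arguments": {
  "steps": [-1, -0.7, 0.5, 0, -1, -0.7, 1, 0, -1, -0.7, 1.5, 0, -1, -0.7, 2, 0, -1, -0.7, 2.5, 0, -1, -0.7, 3, 0, -1, -0.7, 3.5, 0, -1, -0.7, 3.8, 0, -1, -0.7, 3.8, 0, -1, -0.7, 3.8, 0]
}}

```text
time: 14.68
tcp_pos: [527.8, -44.3, 247.8]
eef_rot: [1.489, 2.766, 0.0]
contact_force: [0.0, 0.7, -1.8]
finger_gap: 58.0
gripper_force: 65.0
```

```bash
python3 -c "
from h import *
to(527.8,-44.3,78,33.4,170)"
```

```text
d [ 0.   0.  -0.2] turn 8.437205878461225e-05 yaw 33.4 tip [527.8 -44.3  77.8] R [[-0.5506, 0.8348], [0.8348, 0.5506]] t 14.6833 F [ 0.   0.7 -1.8]
```

No contact yet, since the force is just the plate's weight. I'll ease down further.

{"name": "step_hand", "arguments": {
  "steps": [0, 0, 0.3, 0, 0, 0, 0.6, 0, 0, 0, 0.9, 0, 0, 0, 1.2, 0, 0, 0, 1.2, 0, 0, 0, 1.2, 0]
}}

```text
time: 15.18
tcp_pos: [527.8, -44.4, 247.6]
eef_rot: [1.489, 2.765, 0.001]
contact_force: [-3.2, -0.7, 8.4]
finger_gap: 58.0
gripper_force: 65.9
```

```bash
python3 -c "
from h import *
to(527.8,-44.3,78,33.4,170)"
```

```text
d [ 0.1  0.1 -0.4] turn 5.527607272923069e-05 yaw 33.4 tip [527.8 -44.4  77.6] R [[-0.5505, 0.8348], [0.8348, 0.5505]] t 15.1833 F [-3.2 -0.7  8.4]
```

Seated on contact with 8 N. I'll open the fingers slowly, in steps, then rise.

{"name": "step_hand", "arguments": {
  "steps": [0, 0, -0.8, 0, 0, 0, -0.8, 0, 0, 0, -0.8, 0],
  "finger_gap": 64
}}

```text
time: 15.43
tcp_pos: [527.8, -44.4, 247.2]
eef_rot: [1.489, 2.766, 0.0]
contact_force: [-0.1, -0.2, -0.6]
finger_gap: 63.9
gripper_force: 0.0
```

{"name": "step_hand", "arguments": {
  "steps": [0, 0, 0, 0, 0, 0, 0, 0, 0, 0, 0, 0, 0, 0, 0, 0],
  "finger_gap": 76
}}

```text
time: 15.77
tcp_pos: [527.8, -44.4, 247.2]
eef_rot: [-1.489, -2.766, 0.0]
contact_force: [0.3, -0.2, 0.4]
finger_gap: 76.1
gripper_force: 0.0
```

{"name": "step_hand", "arguments": {
  "steps": [0, 0, -4, 0, 0, 0, -12, 0, 0, 0, -30, 0, 0, 0, -60, 0, 0, 0, -100, 0, 0, 0, -120, 0, 0, 0, -120, 0, 0, 0, -120, 0]
}}

```text
time: 16.43
tcp_pos: [528.0, -44.4, 369.4]
eef_rot: [1.488, 2.764, 0.002]
contact_force: [-0.5, -0.7, -0.4]
finger_gap: 76.1
gripper_force: 0.0
```

```bash
python3 - <<'E'
from h import *
s=bot.snapshot('wrist'); cv2.imwrite("pics/w4.png",cv2.cvtColor(s["pixels"],cv2.COLOR_RGB2BGR))
E
```

```text
(no output)
```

View pics/w4.png

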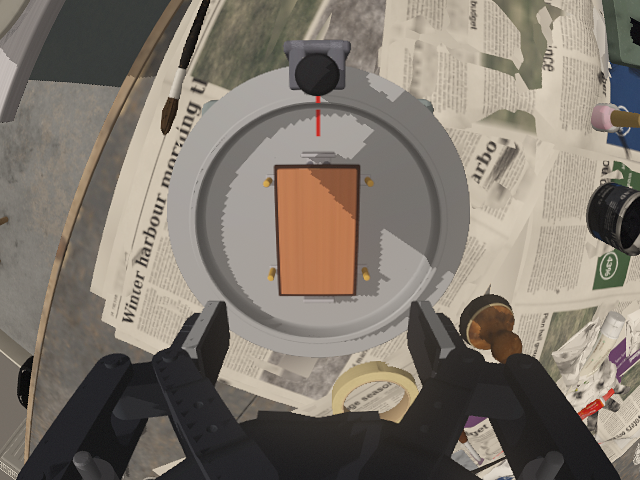

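The plate, at (317,230), lies between the four pins and both end stops, with the red line at column 318 pointing to the lowered plunger. The gripper is clear. I'll let it settle and hand in.

{"name": "step_hand", "arguments": {
  "steps": [0, 0, 0, 0, 0, 0, 0, 0, 0, 0, 0, 0, 0, 0, 0, 0]
}}

```text
time: 16.82
tcp_pos: [527.7, -44.3, 366.7]
eef_rot: [-1.489, -2.765, 0.001]
contact_force: [0.1, -1.2, 0.5]
finger_gap: 76.3
gripper_force: 0.0
```

```bash
python3 -c "
from rig import bot
print(bot.job_done())"
```

```text
the job is handed in; nothing more can be done
None
```

The job is handed in at 16.8 s; no verdict was shown. By my measurements the turntable is stopped and locked with the plunger fully down, the copper plate lies copper side up on the rails between the pins and end stops, and nothing else was touched.

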